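# Fit the four-hole flange onto the studs of the test drum's port

### The arm

A 6-joint arm with a two-finger parallel gripper is mounted at the origin on the work surface. World frame = base frame: x ahead of the robot, y to its left, z up, the work surface at z = 0. Lengths are in mm, angles in rad, forces in N, time in s.
With the tool pointing down it reaches from about 300 to 775 mm from the base axis. Payload 14.6 kg.
Tool frame: the origin (TCP) lies between the finger pads; the fingertips stand manip.tip_reach ahead of it and the grasp point (between the pads) lies 5 mm behind it (manip.tip_reach is the distance from the TCP to the fingertips, in mm); z points along the fingers, y is the line along which they close (so a half turn about z gives the same grasp; the last joint's range is limited). The gripper opens to 94 mm and grips with 3 to 60 N. Pads are 16 mm wide; open, the fingers measure 119 mm over their backs; the gripper's body (75 mm by 177 mm) begins 78 mm behind the grasp point.
Start: joints at [1.232, 0.3, 1.521, -0, 1.321, -0.067], TCP at [147.654, 529.8, 219.446] pointing down, gripper open.
Joint ranges: [-3.03, 3.03], [-0.79, 2.21], [0.23, 2.52], [-1.04, 4.18], [0, 3.07], [-2.55, 2.55]. Speed limits (rad/s): [2.22, 2.22, 2.57, 3.14, 3.14, 3.14].

### API

Orientations are given as [roll, pitch, yaw] about the fixed x, y, z axes, in that order (R = Rz(yaw) Ry(pitch) Rx(roll)).
In Python, from cell import manip gives the robot as it stands. The module is installed in compiled form; this text tells all that it offers.
- The arm moves only by the shell command python3 -m creep 'ROWS' [FORCE]. ROWS is JSON, a list of rows, each a list of 3 entries, a list of its own where there are three numbers: the opening, from -1 (shut) to 1 (fully open), then the shift along the tool's x, y, z in cm, then the turn about the tool's z in units of 5 degrees (1.0 is 5 degrees). In form: [[grip, [tx, ty, tz], roll], ...]. A call has 1 to 12 rows; each row is the pose to reach, as a shift and turn from the pose commanded when the call began, along the tool's axes at that moment; what a row does not reach only later rows make up. A row lasts 1/10 s, in which the tool goes at most 50 mm and 8.59 degrees, less where a joint would pass 70% of its speed; a pose out of reach is approached as far as the arm can. A call with a gripper value outside its range is refused whole. The fingers move at their own pace and stop on an object; FORCE is the grip in N (left out, the last holds). Time passes only in rows, so rows that repeat a pose let the fingers close. It gives the time, the measured TCP pose, the force, the opening and the grip force at its end, in the units of the state.
- manip.read_state(): the state, without advancing time (a new reading comes with each control period).
- manip.camera(name): name is "scene" or "side" or "wrist"; returns the picture (400x640x3 uint8, red, green, blue); there is no depth.
- manip.camera_params(name): a dict with "fovy" (degrees; the focal length in pixels is half the picture's height over the tangent of half this angle, whatever the lens; pixels are square), "cx", "cy" (the principal point, pixels), "origin" and "attitude" of the camera in the world. Camera axes: x right, y down, z forward; pixel columns grow to the right and rows downward; lengths in mm; the calibration is good to about 2 mm. A picture is of the moment at which its call begins: read the wrist's pose just before it. camera_params takes no time and is no camera call; for the wrist camera it gives the pose at the moment of the call.
- manip.sign_off(): hands the job in; it is judged then, once.
The state is a dict: "clock": time; "joints": joint angles; "qd": joint speeds; "effort": joint torques, N m; "eef_pos": TCP position; "eef_rot": TCP orientation; "wrist_force": force on the tool from outside, world axes, zero at the start; "moment": the same for the moment, N m; "finger_gap": finger opening in mm; "finger_force": force on a finger pad.
Only numpy, scipy, OpenCV 4.12 (cv2) and the standard library are available. Lean on these libraries where they do the work, as an engineer would, in place of code of your own. Each camera call takes 0.05 s, during which the arm holds its last target. There are 200 camera calls.

### The job

Pick up the aluminium flange that has four holes, turn it until all four holes line up with the four studs on the test drum's port, slide it down over them until it lies flush on the port face, and let go. The port is delicate: feel for the studs gently, never push hard or let the flange drop on it. Leave the plain cover without holes and everything else on the bench where it is.

Things in the scene. Friction and masses are not known exactly. Their poses are not given: they have to be found in the camera images.
- flange: Flat bare-aluminium disc, 120 mm across, 10 mm thick, about 0.4 kg, lying on the bench. Four 11 mm through holes 42 mm from the centre, on the diagonals between its x and y axes (45, 135, 225, 315 degrees). On top in the middle a grip block 60 mm long (along x), 24 mm wide (along y), 40 mm high (top 50 mm above the underside). Origin: centre of the underside, z up.
- cover: The plain cover, to be left alone: the same disc and grip block as the flange, but without holes. It lies on the bench near the flange; which of the two is where changes. Origin: centre of the underside.
- drum: Test drum fixed to the bench: grey, upright, 148 mm across, in a square cradle of aluminium profile 170 mm wide; on top a dark port ring 124 mm across with four upright steel studs, 42 mm from its centre, 90 degrees apart, each 8 mm thick and 22 mm tall, the last 4 mm tapering to a 4 mm tip. Origin: centre of the underside, z up.
- port (a point): Centre of the port face (top of the port ring, 90 mm above the bench); axes as the drum's. The studs stand at 45, 135, 225, 315 degrees from its x axis plus an unknown, unreported turn of the ring of up to 0.5 rad either way. The ring keeps its angle unless twisted by more than about 2 N m. The seated flange's origin is here; any of its four matching turns will do.
- screwdriver: A screwdriver lying on the bench beyond the flange; bystander.
- wrench: A steel wrench lying on the bench to the left; bystander.
- mug: A white mug, 80 mm in diameter, 95 mm high; bystander.
- jar: An amber glass jar with a black lid, 74 mm in diameter, 130 mm high, beyond the drum and flange; bystander.
- nut_tray: A grey open tray of nuts, 120 by 170 by 32 mm, to the right of the drum; bystander.
- mouse: A dark computer mouse, to the right; bystander.
There are look-alikes about, which are no part of the job. There is more than one size of the drum; the job needs the largest.

How it is judged:
By the outcome, as a careful person would: the job done as asked, in the order asked, and still so for the second after the job is handed in, with the robot touching nothing.
It also fails if it takes over 64 s, if anything falls off the work surface, if the arm or the gripper's body presses on something with over 40 N, if the wrist force passes 120 N, or if a joint passes its speed limit or range.

## Working session

There is one attempt and no reset: what is moved stays moved. The work goes in short steps, Python scripts to look and compute and a shell command to move; the robot and the scene stay as the last step left them, time stands still between calls to the robot, and variables do not carry over. Pictures are saved under pics/ and viewed, at most 10 in all, crops included, and the job is handed in when it is done.

```bash
mkdir -p pics
python3 - <<'E'
from cell import manip
import cv2,numpy as np
a=manip.camera("scene");b=manip.camera("side");c=manip.camera("wrist")
for n,i in zip(("scene","side","wrist"),(a,b,c)):
    cv2.imwrite(f"pics/{n}0.png",i[...,::-1]); print(n,manip.camera_params(n))
print(manip.read_state(),manip.tip_reach)
v=np.vstack([a,b])
E
```

```text
scene {'fovy': 43.17442885237742, 'cx': 323.4540574085462, 'cy': 196.1178807903725, 'origin': array([1315.14829996, -283.8186802 , 1304.38077828]), 'attitude': array([-2.54574797e+00, -1.55747205e-05,  1.25794055e+00])}
side {'fovy': 53.94974587529414, 'cx': 318.962532604531, 'cy': 194.81980655967965, 'origin': array([-157.63247616, -990.70991282,  820.69449754]), 'attitude': array([-2.12383169, -0.00346863, -0.62023967])}
wrist {'fovy': 65.04317411613201, 'cx': 322.3763122188205, 'cy': 198.94579236184362, 'origin': array([ 82.92492069, 547.43063325, 383.84769546]), 'attitude': array([ 2.90573585e+00, -3.16674281e-04,  1.29888028e+00])}
{'clock': 0.15, 'joints': array([ 1.23241399e+00,  3.00324327e-01,  1.52144128e+00, -1.55131104e-05,
        1.32070975e+00, -6.65922081e-02]), 'qd': array([-1.17874897e-03, -3.23957812e-05, -3.04486397e-03, -6.72927441e-04,
       -8.62400917e-04,  6.82381291e-04]), 'effort': array([-1.99842511e-04, -5.31963372e+01, -3.52817202e+01,  7.07470556e-02,
        2.37264123e-02, -5.33473690e-05]), 'eef_pos': array([147.58930842, 529.62780621, 219.0259817 ]), 'eef_rot': array([-3.14071091e+00, -4.37437545e-05,  2.86980636e+00]), 'wrist_force': array([ 0.07807208, -0.66559359,  0.05208898]), 'moment': array([0.04918153, 0.00286747, 0.04187593]), 'finger_force': 0.0, 'finger_gap': 93.59092078845039} 14.0
```

View pics/scene0.png

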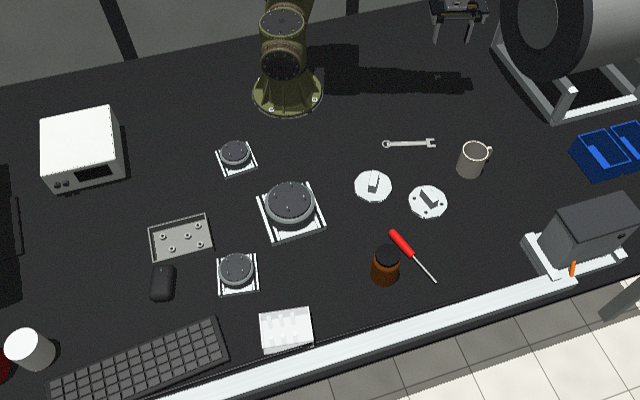

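View pics/wrist0.png

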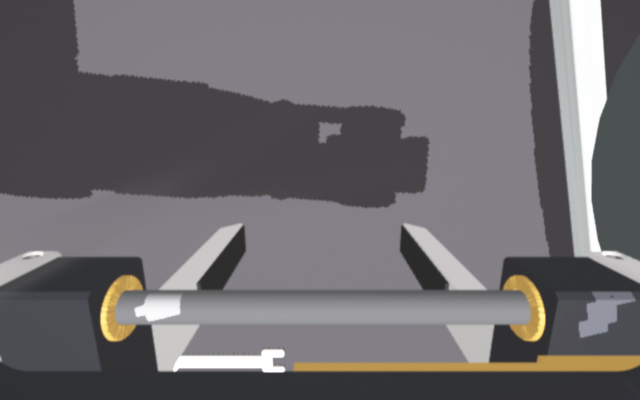

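The scene view shows three drums: (236,155), (290,208) and (237,270). The largest, at (290,208), is the one meant. There are two discs: (373,186) looks plain, while (428,201) seems to have holes and so fits the flange. The wrist view shows only bench and shadow. I'll confirm with one enlarged crop.

```bash
cat > h.py <<'E'
from cell import manip
import cv2,numpy as np
from scipy.spatial.transform import Rotation as Ro
def cam(n):
    p=manip.camera_params(n); return p
def ray(p,uv):
    f=200/np.tan(np.radians(p['fovy']/2)); uv=np.atleast_2d(uv).astype(float)
    d=np.c_[(uv[:,0]-p['cx'])/f,(uv[:,1]-p['cy'])/f,np.ones(len(uv))]
    return d@Ro.from_euler('xyz',p['attitude']).as_matrix().T
def onz(p,uv,z):
    d=ray(p,uv); o=np.array(p['origin']); return o+d*((z-o[2])/d[:,2])[:,None]
def proj(p,X):
    f=200/np.tan(np.radians(p['fovy']/2)); c=(np.atleast_2d(X)-p['origin'])@Ro.from_euler('xyz',p['attitude']).as_matrix()
    return np.c_[f*c[:,0]/c[:,2]+p['cx'],f*c[:,1]/c[:,2]+p['cy']]
E
python3 - <<'E'
from h import *
a=cv2.imread("pics/scene0.png");b=cv2.imread("pics/side0.png");p=cam("scene");q=cam("side")
D=onz(p,[(373,186),(428,201)],10);print(D, onz(p,[(290,203)],90))
print(proj(q,D))
c1=cv2.resize(a[160:230,340:460],None,fx=6.5,fy=6.5*.6/.6,interpolation=cv2.INTER_CUBIC)[:290]
c1=cv2.resize(a[165:225,345:455],(780,425),interpolation=cv2.INTER_CUBIC)
cv2.imwrite("pics/crop1.png",c1)
g=cv2.cvtColor(a,cv2.COLOR_BGR2GRAY); m=(g>170).astype('uint8')
cs,_=cv2.findContours(m[165:225,345:455],cv2.RETR_EXTERNAL,2,offset=(345,165))
for c in cs:
    if cv2.contourArea(c)>300: print(cv2.fitEllipse(cv2.convexHull(c)),cv2.contourArea(c))
E
```

```text
[[491.44379862 145.9812444   10.        ]
 [596.24952033 286.49671814  10.        ]] [[ 524.84974002 -129.28030857   90.        ]]
[[284.29458012 196.20977844]
 [288.21055674 174.5931592 ]]
((427.4991149902344, 201.34814453125), (32.35350799560547, 38.15363693237305), 107.96113586425781) 913.0
((372.56951904296875, 185.76625061035156), (31.458023071289062, 37.45945739746094), 96.5409164428711) 860.5
```

View pics/crop1.png

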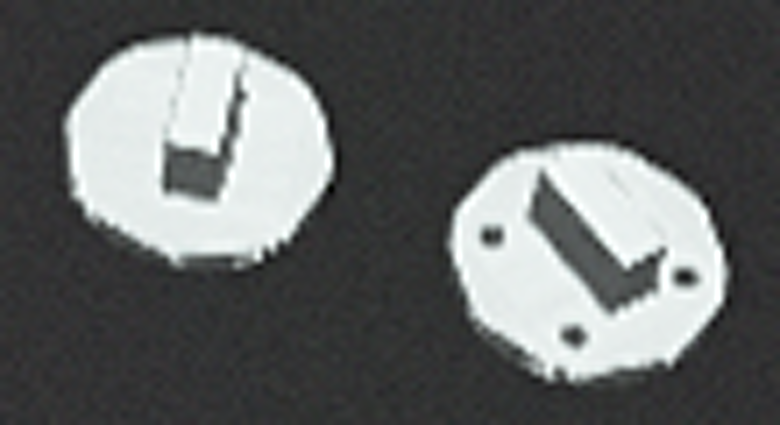

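View pics/side0.png

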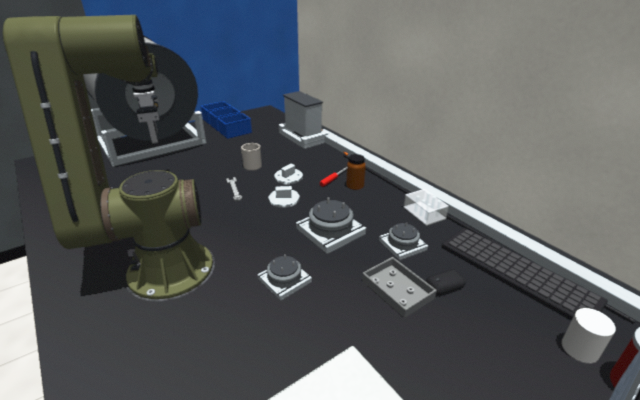

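The crop confirms it. The right disc at (428,201) has three visible holes, at about (414.4,198.3), (425.8,212.3) and (441.6,204.1), so it is the flange. The left disc at (373,186) is the plain cover. The side view agrees on the layout, with the discs at (284,196) and (288,175).

```bash
cat >> h.py <<'E'
def plan(xyz,yaw,s=None):
    "rows: shift cm along tool axes now, turn in 5deg units (tool down), for target TCP/yaw modulo half-turn"
    s=s or manip.read_state(); R=Ro.from_euler('xyz',s['eef_rot']).as_matrix()
    t=R.T@(np.array(xyz)-s['eef_pos'])/10
    d=-(yaw-s['eef_rot'][2]); d=(d+np.pi/2)%np.pi-np.pi/2
    j6=s['joints'][5]
    print('shift cm',t.round(3),'turn',round(np.degrees(d)/5,3),'tool yaw now',s['eef_rot'][2].round(4),'j6',j6.round(3))
E
python3 - <<'E'
from h import *
p=cam("scene")
cr=lambda x,y:(345+(x+.5)/7.09-.5,165+(y+.5)/7.083-.5)
H=onz(p,[cr(492,236),cr(573,335),cr(685,277)],10);print(H)
c=(H[0]+H[2])/2;print(c,np.linalg.norm(H[:,:2]-c[:2],axis=1),np.degrees(np.arctan2(*(H-c)[:,1::-1].T)))
B=onz(p,[cr(546,172),cr(628,266)],50);d=B[1]-B[0];print(np.linalg.norm(d),np.degrees(np.arctan2(d[1],d[0])))
from numpy import arctan2
hole=arctan2(*(H-c)[1,1::-1]);
plan([c[0],c[1],219],arctan2(d[1],d[0]))
E
```

```text
[[572.36400086 250.09557556  10.        ]
 [630.00610674 262.43957712  10.        ]
 [617.69574971 320.80362385  10.        ]]
[595.02987529 285.44959971  10.        ] [41.99581987 41.86642934 41.99581987] [-122.66440264  -33.33995734   57.33559736]
56.29665449285377 13.262585810038972
shift cm [-4.9657e+01 -1.1510e+01  1.1000e-02] turn -5.767 tool yaw now 2.8698 j6 -0.067
```

```bash
python3 -m creep '[[1,[-10,-2.3,0],-1.1],[1,[-20,-4.6,0],-2.2],[1,[-30,-6.9,0],-3.3],[1,[-40,-9.2,0],-4.4],[1,[-49.66,-11.51,0],-5.5],[1,[-49.66,-11.51,0],-5.5],[1,[-49.66,-11.51,0],-5.5],[1,[-49.66,-11.51,0],-5.5],[1,[-49.66,-11.51,0],-5.5],[1,[-49.66,-11.51,0],-5.5],[1,[-49.66,-11.51,0],-5.5],[1,[-49.66,-11.51,0],-5.5]]'
python3 -m creep '[[1,[0,0,0],0],[1,[0,0,0],0]]'
python3 - <<'E'
from h import *
p=cam("wrist");i=manip.camera("wrist");cv2.imwrite("pics/w1.png",i[...,::-1])
s=manip.read_state();print(s['clock'],s['eef_pos'],s['eef_rot'],s['joints'],p['origin'])
E
```

```text
clock: 1.35
eef_pos: [595.9, 284.5, 218.4]
eef_rot: [-3.141, -0.001, -2.936]
wrist_force: [-1.9, 0.1, 0.1]
finger_gap: 94.1
finger_force: 0.0
clock: 1.55
eef_pos: [594.0, 286.7, 219.8]
eef_rot: [3.141, 0.0, -2.932]
wrist_force: [-0.2, -0.1, 0.2]
finger_gap: 93.7
finger_force: 0.0
1.6 [594.11158109 286.71581383 219.85698138] [ 3.14141874e+00  3.46437261e-04 -2.93176010e+00] [ 3.94075602e-01  5.50580268e-01  1.16770956e+00  1.08689497e-04
  1.42293040e+00 -1.38656930e+00] [528.30400714 272.16110834 384.55191681]
```

View pics/w1.png

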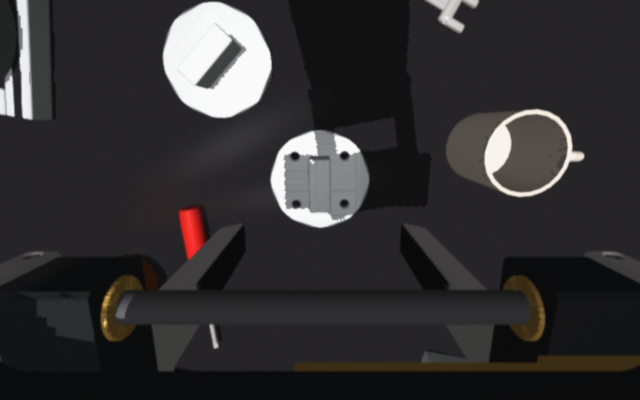

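The wrist view shows the flange centred near (320,178) with holes at about (295,156), (344,156), (295,204) and (344,204). The block is aligned with the fingers. The cover at upper left, around (217,58), and the mug at (525,150) are both clear.

Run:
```python
from h import *
i=cv2.cvtColor(cv2.imread("pics/w1.png"),cv2.COLOR_BGR2GRAY);p=cam("wrist")
C=[]
for x,y in [(295,156),(344,156),(295,204),(344,204)]:
    w=i[y-9:y+10,x-9:x+10].astype(float); k=np.clip(85-w,0,None); yy,xx=np.mgrid[y-9:y+10,x-9:x+10]
    C.append(((k*xx).sum()/k.sum(),(k*yy).sum()/k.sum()))
C=np.array(C);H=onz(p,C,9);c=H.mean(0);print(C.round(1),c,np.linalg.norm(H-c,axis=1))
a=np.degrees(np.arctan2(*(H-c)[:,1::-1].T));print(a, (a-45)%90)
th=np.radians(np.mean((a-45)%90));print(np.degrees(th))
plan([c[0],c[1],28],th)
```

```text
[[294.5 155.9]
 [344.  155.5]
 [296.  203.4]
 [343.8 203. ]] [594.35197869 283.19748264   9.        ] [41.59586825 41.51270886 41.52076462 41.59779437]
[-122.12205908  147.28940443  -32.71313837   57.88901001] [12.87794092 12.28940443 12.28686163 12.88901001]
12.58580424791678
shift cm [ 0.056 -0.352 19.186] turn -0.113 tool yaw now -2.9318 j6 -1.387
```

```bash
python3 -m creep '[[0.2,[0.05,-0.35,4],-0.1],[0.2,[0.05,-0.35,8],-0.1],[0.2,[0.05,-0.35,12],-0.1],[0.2,[0.05,-0.35,15],-0.1],[0.2,[0.05,-0.35,15],-0.1],[0.2,[0.05,-0.35,15],-0.1]]'
python3 - <<'E'
from h import *
th=np.radians(12.586);plan([594.35,283.2,28],th)
E
```

```text
clock: 2.2
eef_pos: [595.3, 282.8, 70.8]
eef_rot: [3.141, 0.001, -2.924]
wrist_force: [0.1, -0.1, -0.4]
finger_gap: 56.4
finger_force: 0.0
shift cm [0.088 0.061 4.275] turn -0.022 tool yaw now -2.9238 j6 -1.401
```

```bash
python3 -m creep '[[0.2,[0.05,0,1.5],0],[0.2,[0.05,0.05,3],0],[0.2,[0.05,0.05,4.2],0],[0.2,[0.05,0.05,4.2],0],[0.2,[0.05,0.05,4.2],0]]'
python3 -m creep '[[-0.4,[0,0,0],0],[-0.6,[0,0,0],0],[-1,[0,0,0],0],[-1,[0,0,0],0],[-1,[0,0,0],0],[-1,[0,0,0],0]]' 35
```

```text
clock: 2.7
eef_pos: [594.8, 282.4, 27.3]
eef_rot: [-3.142, -0.0, -2.925]
wrist_force: [1.0, -0.7, 0.4]
finger_gap: 56.5
finger_force: 0.0
clock: 3.3
eef_pos: [594.8, 282.6, 27.6]
eef_rot: [3.141, 0.0, -2.925]
wrist_force: [-0.3, 0.9, 1.7]
finger_gap: 23.7
finger_force: 35.0
```

```bash
python3 -m creep '[[-1,[0,0,-1],0],[-1,[0,0,-3],0],[-1,[0,0,-6],0],[-1,[0,0,-10],0],[-1,[0,0,-14],0],[-1,[0,0,-18],0],[-1,[0,0,-22],0],[-1,[0,0,-24.2],0]]'
python3 -m creep '[[-1,[0.3,-3,0],0],[-1,[0.6,-7,0],0],[-1,[0.9,-11,0],0],[-1,[1.2,-15,0],0],[-1,[1.6,-19,0],0],[-1,[2,-23,0],0],[-1,[2.4,-27,0],0],[-1,[2.7,-31,0],0],[-1,[3,-35,0],0],[-1,[3.2,-38,0],0],[-1,[3.2,-38.7,0],0],[-1,[3.2,-38.7,0],0]]'
python3 -m creep '[[-1,[0,0,0],0],[-1,[0,0,0],0],[-1,[0,0,0],0]]'
python3 - <<'E'
from h import *
p=cam("wrist");i=manip.camera("wrist");cv2.imwrite("pics/w2.png",i[...,::-1])
q=cam("wrist");print(q['origin']-p['origin'])
s=manip.read_state();print(s['clock'],s['eef_pos'],s['eef_rot'],s['joints'],p)
E
```

```text
clock: 4.1
eef_pos: [594.9, 282.4, 273.6]
eef_rot: [3.141, 0.004, -2.925]
wrist_force: [0.0, -0.3, -4.3]
finger_gap: 24.1
finger_force: 35.0
clock: 5.3
eef_pos: [646.5, -103.2, 269.2]
eef_rot: [3.141, -0.001, -2.926]
wrist_force: [-0.3, 0.0, -4.5]
finger_gap: 23.5
finger_force: 35.0
clock: 5.6
eef_pos: [646.8, -101.3, 269.7]
eef_rot: [-3.142, 0.0, -2.923]
wrist_force: [0.6, -0.1, -4.9]
finger_gap: 23.7
finger_force: 35.0
[ 0.00618996 -0.17454455 -0.02315575]
5.65 [ 646.7910272  -101.47199027  269.63029258] [-3.14157396e+00  1.37858471e-04 -2.92360858e+00] [-2.11565113e-01  5.14855976e-01  1.10802745e+00  4.04763651e-05
  1.51857611e+00 -2.00034762e+00] {'fovy': 65.04317411613201, 'cx': 322.3763122188205, 'cy': 198.94579236184362, 'origin': array([ 581.16494556, -116.34939737,  434.45348116]), 'attitude': array([ 2.90496766e+00, -1.24616861e-03,  1.78890612e+00])}
```

View pics/w2.png

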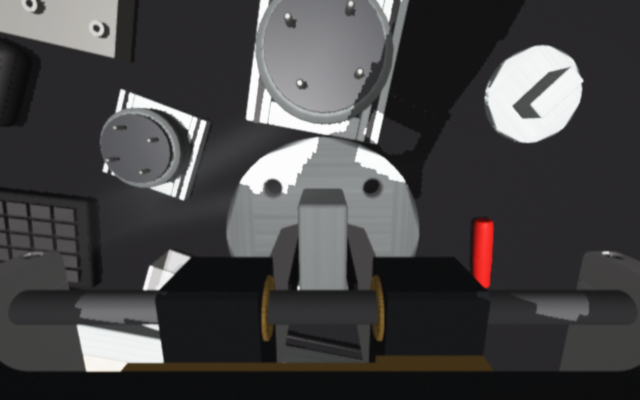

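The wrist view shows the large drum's port at the top with four studs, near (289,19), (350,8), (301,85) and (360,73). The held flange is below it, with two holes visible at (273,187) and (372,187). Next I'll measure the studs in an enlarged crop.

Run:
```python
from h import *
a=cv2.imread("pics/w2.png")
cv2.imwrite("pics/crop2.png",cv2.resize(a[0:100,262:390],(768,600),interpolation=cv2.INTER_CUBIC))
```

```text
(no output)
```

View pics/crop2.png

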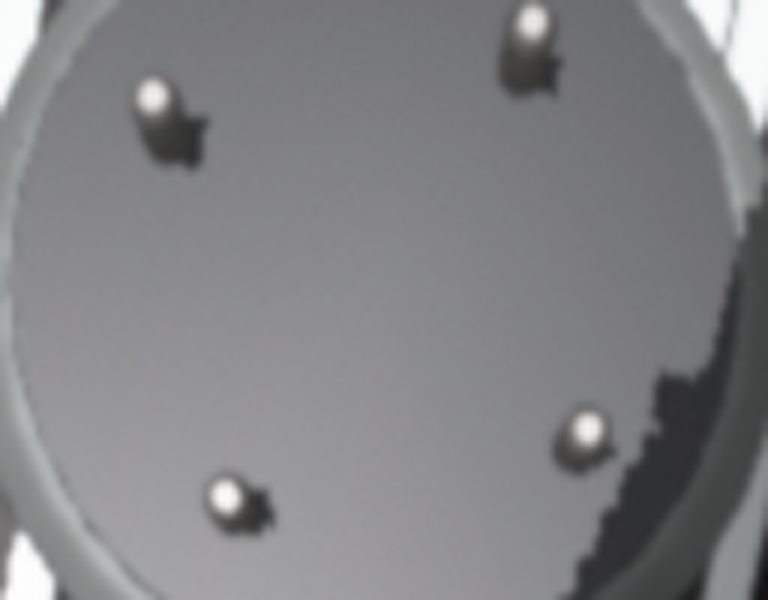

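The crop shows four bright stud tips, at crop pixels (154,97), (533,22), (227,497) and (588,429).

```bash
cat >> h.py <<'E'
def blob(i,x,y,r,t,dark=False):
    w=i[y-r:y+r+1,x-r:x+r+1].astype(float);k=np.clip(t-w if dark else w-t,0,None);yy,xx=np.mgrid[y-r:y+r+1,x-r:x+r+1]
    return (k*xx).sum()/k.sum(),(k*yy).sum()/k.sum()
def quad(H):
    c=H.mean(0);a=np.degrees(np.arctan2(*(H-c)[:,1::-1].T));r=(a-45)%90
    print('c',c.round(1),'r',np.linalg.norm(H-c,axis=1).round(1),'turn',r.round(2));return c,np.mean(r)
E
python3 - <<'E'
from h import *
i=cv2.cvtColor(cv2.imread("pics/w2.png"),cv2.COLOR_BGR2GRAY);p=cam("wrist");s=manip.read_state()
S=[blob(i,x,y,3,170) for x,y in [(287,16),(350,3),(299,82),(359,71)]];print(np.round(S,1))
c,t=quad(onz(p,S,111));
z=s['eef_pos'][2]-27.6+9.5
F=[blob(i,x,y,11,70,True) for x,y in [(273,187),(372,187)]]
G=onz(p,F,z);print(np.round(F,1),np.linalg.norm(G[1]-G[0]))
m=G.mean(0);d=G[1]-G[0];print('flange yaw',np.degrees(np.arctan2(d[1],d[0]))%90, 'mid',m, 'tcp yaw',np.degrees(s['eef_rot'][2])%90)
R=Ro.from_euler('xyz',s['eef_rot']).as_matrix()
print('mid in tool (expect x 29.7)',R.T@(m-s['eef_pos']))
E
```

```text
[[287.   15.5]
 [350.4   3.1]
 [299.1  82.2]
 [359.6  71. ]]
c [ 509.2 -130.5  111. ] r [42.1 42.1 42.1 42. ] turn [22.49 22.33 22.4  22.42]
[[273.  185.4]
 [371.1 186.3]] 58.286744460684815
flange yaw 11.96463217571197 mid [ 616.41695199 -108.68072507  251.53029258] tcp yaw 12.489567464096353
mid in tool (expect x 29.7) [31.21675412 -0.46905125 18.09570545]
```

Run:
```python
from h import *
plan([509.9,-130.3,165],np.radians(22.6))
i=cv2.imread("pics/scene0.png");p=cam("scene");print(proj(p,[(509.2,-130.5,90)]))
```

```text
shift cm [13.99   0.146 10.461] turn -2.022 tool yaw now -2.9236 j6 -2.0
[[288.11979046 198.80794633]]
```

```bash
python3 -m creep '[[-1,[3,0.1,0],-0.5],[-1,[7,0.15,0],-1],[-1,[11,0.15,0],-1.5],[-1,[14,0.15,0],-2.02],[-1,[14,0.15,2],-2.02],[-1,[14,0.15,5],-2.02],[-1,[14,0.15,8],-2.02],[-1,[14,0.15,10],-2.02],[-1,[14,0.15,10.4],-2.02],[-1,[14,0.15,10.4],-2.02],[-1,[14,0.15,10.4],-2.02]]'
python3 - <<'E'
from h import *
p=cam("wrist");i=manip.camera("wrist");cv2.imwrite("pics/w3.png",i[...,::-1])
b=manip.camera("scene")[...,::-1];cv2.imwrite("pics/s3.png",b)
d=manip.camera("side")[...,::-1];cv2.imwrite("pics/d3.png",d)
plan([509.9,-130.3,165],np.radians(22.6))
r=lambda x:cv2.resize(x,(400,400),interpolation=cv2.INTER_CUBIC)
cv2.imwrite("pics/v3.png",np.hstack([r(i[130:250,220:420,::-1]),r(d[170:250,290:370])]))
E
```

```text
clock: 6.75
eef_pos: [510.3, -131.0, 166.8]
eef_rot: [-3.14, 0.002, -2.748]
wrist_force: [-0.0, 0.7, -4.3]
finger_gap: 23.6
finger_force: 35.0
shift cm [-0.007  0.084  0.151] turn -0.013 tool yaw now -2.7483 j6 -2.285
```

View pics/v3.png

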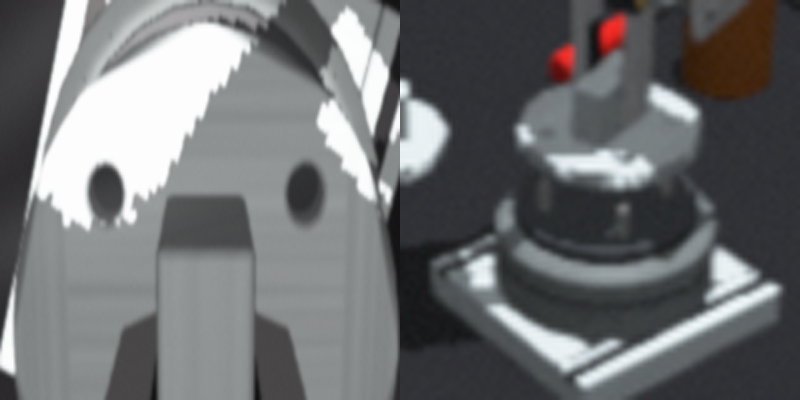

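The left panel shows the flange over the port with holes near (272.5,187) and (372.5,188). The right panel (side view) shows it level above the port. I'll descend gently.

```bash
python3 -m creep '[[-1,[0,0.05,0.5],-0.05],[-1,[0,0.05,1],-0.05],[-1,[0,0.05,1.5],-0.05],[-1,[0,0.05,1.9],-0.05],[-1,[0,0.05,1.9],-0.05],[-1,[0,0.05,1.9],-0.05]]'
python3 - <<'E'
from h import *
plan([509.8,-130.3,139.6],np.radians(22.75));s=manip.read_state();print(s['eef_pos'],s['wrist_force'],s['moment'])
E
```

```text
clock: 7.5
eef_pos: [509.6, -130.6, 146.4]
eef_rot: [3.142, -0.0, -2.744]
wrist_force: [0.1, -0.4, -3.8]
finger_gap: 23.2
finger_force: 35.0
shift cm [-0.031  0.017  0.678] turn 0.005 tool yaw now -2.7441 j6 -2.289
[ 509.58016623 -130.5793803   146.38242778] [ 0.12756594 -0.3558015  -3.787895  ] [ 0.02371083 -0.00381968 -0.00288564]
```

```bash
python3 -m creep '[[-1,[0,0,0.2],0],[-1,[0,0,0.4],0],[-1,[0,0,0.5],0],[-1,[0,0,0.6],0],[-1,[0,0,0.7],0],[-1,[0,0,0.75],0],[-1,[0,0,0.8],0],[-1,[0,0,0.85],0],[-1,[0,0,0.85],0]]'
python3 -m creep '[[-1,[0,0,0.05],0],[-1,[0,0,0.1],0],[-1,[0,0,0.15],0],[-1,[0,0,0.15],0]]'
python3 - <<'E'
from h import *
s=manip.read_state();print(s['eef_pos'],s['wrist_force'],s['moment'])
E
```

```text
clock: 8.4
eef_pos: [509.5, -130.6, 137.9]
eef_rot: [3.142, -0.0, -2.744]
wrist_force: [0.2, -0.8, -3.9]
finger_gap: 24.1
finger_force: 35.0
clock: 8.8
eef_pos: [509.5, -130.5, 136.4]
eef_rot: [3.142, -0.0, -2.744]
wrist_force: [-0.5, 0.7, -4.8]
finger_gap: 23.7
finger_force: 35.0
[ 509.5375256  -130.53673648  136.37817202] [-0.46954294  0.70797837 -4.82150933] [ 0.02150032  0.04000898 -0.01834392]
```

No contact so far; the studs appear to be entering the holes. Continuing in small steps.

```bash
python3 -m creep '[[-1,[0,0,0.05],0],[-1,[0,0,0.1],0],[-1,[0,0,0.15],0],[-1,[0,0,0.15],0]]'
python3 -m creep '[[-1,[0,0,0.05],0],[-1,[0,0,0.1],0],[-1,[0,0,0.15],0],[-1,[0,0,0.15],0]]'
python3 - <<'E'
from h import *
s=manip.read_state();print(s['eef_pos'],s['wrist_force'],s['moment'])
E
```

```text
clock: 9.2
eef_pos: [509.5, -130.6, 134.9]
eef_rot: [3.141, -0.0, -2.744]
wrist_force: [0.1, -0.2, -5.4]
finger_gap: 23.7
finger_force: 35.0
clock: 9.6
eef_pos: [509.5, -130.6, 133.4]
eef_rot: [3.141, -0.0, -2.744]
wrist_force: [-0.1, -0.5, -5.1]
finger_gap: 23.8
finger_force: 35.0
[ 509.53487852 -130.55457105  133.35755735] [-0.13903231 -0.49073429 -5.13356015] [0.02872517 0.01569688 0.02257933]
```

```bash
python3 -m creep '[[-1,[0,0,0.1],0],[-1,[0,0,0.2],0],[-1,[0,0,0.3],0],[-1,[0,0,0.4],0],[-1,[0,0,0.5],0],[-1,[0,0,0.5],0]]'
python3 -m creep '[[-1,[0,0,0.1],0],[-1,[0,0,0.2],0],[-1,[0,0,0.3],0],[-1,[0,0,0.4],0],[-1,[0,0,0.5],0],[-1,[0,0,0.6],0],[-1,[0,0,0.7],0],[-1,[0,0,0.75],0],[-1,[0,0,0.8],0],[-1,[0,0,0.8],0]]'
python3 - <<'E'
from h import *
s=manip.read_state();print(s['eef_pos'],s['wrist_force'],s['moment'])
E
```

```text
clock: 10.2
eef_pos: [509.5, -130.5, 128.3]
eef_rot: [3.141, -0.0, -2.744]
wrist_force: [0.7, -0.2, -5.4]
finger_gap: 23.9
finger_force: 35.0
clock: 11.2
eef_pos: [509.5, -130.6, 120.4]
eef_rot: [3.142, -0.0, -2.744]
wrist_force: [0.5, 0.1, -4.5]
finger_gap: 23.9
finger_force: 35.0
[ 509.53882126 -130.57765518  120.40137033] [ 0.46744096  0.061107   -4.52803013] [ 0.08671548 -0.00483586  0.02566256]
```

Now the last 3 mm, in 0.3–0.5 mm steps, watching the force.

```bash
python3 -m creep '[[-1,[0,0,0.05],0],[-1,[0,0,0.1],0],[-1,[0,0,0.15],0],[-1,[0,0,0.18],0],[-1,[0,0,0.2],0],[-1,[0,0,0.2],0]]'
python3 -m creep '[[-1,[0,0,0.03],0],[-1,[0,0,0.05],0],[-1,[0,0,0.05],0]]'
```

```text
clock: 11.8
eef_pos: [509.5, -130.6, 118.4]
eef_rot: [3.142, -0.0, -2.744]
wrist_force: [-0.4, 0.2, -4.7]
finger_gap: 23.7
finger_force: 35.0
clock: 12.1
eef_pos: [509.6, -130.6, 117.9]
eef_rot: [-3.142, -0.0, -2.744]
wrist_force: [-0.3, -0.3, -4.8]
finger_gap: 23.3
finger_force: 35.0
```

```bash
python3 -m creep '[[-1,[0,0,0.02],0],[-1,[0,0,0.03],0],[-1,[0,0,0.03],0]]'
```

```text
clock: 12.4
eef_pos: [509.5, -130.6, 117.6]
eef_rot: [3.142, -0.0, -2.744]
wrist_force: [-0.2, 0.8, -5.3]
finger_gap: 23.6
finger_force: 35.0
```

```bash
python3 -m creep '[[-1,[0,0,0.02],0],[-1,[0,0,0.03],0],[-1,[0,0,0.03],0]]'
```

```text
clock: 12.7
eef_pos: [509.6, -130.6, 117.6]
eef_rot: [-3.141, 0.0, -2.744]
wrist_force: [-1.5, -0.1, -0.6]
finger_gap: 24.0
finger_force: 35.0
```

```bash
python3 -m creep '[[-1,[0,0,0.02],0],[-1,[0,0,0.03],0],[-1,[0,0,0.03],0]]'
```

```text
clock: 13.0
eef_pos: [509.6, -130.6, 117.6]
eef_rot: [-3.141, 0.0, -2.744]
wrist_force: [-3.6, 1.5, 5.0]
finger_gap: 24.0
finger_force: 35.0
```

The flange is seated: z has stopped at 117.6 and the weight is off the wrist. Releasing and retreating.

```bash
python3 -m creep '[[-0.45,[0,0,-0.03],0],[-0.4,[0,0,-0.03],0],[-0.3,[0,0,-0.03],0],[-0.15,[0,0,-0.03],0],[-0.15,[0,0,-0.03],0],[-0.15,[0,0,-0.03],0]]'
python3 -m creep '[[-0.15,[0,0,-1],0],[-0.15,[0,0,-2.5],0],[-0.15,[0,0,-5],0],[-0.15,[0,0,-9],0],[-0.15,[0,0,-13],0],[-0.15,[-4,0,-15],0],[-0.15,[-8,0,-15],0],[-0.15,[-8,0,-15],0],[-0.15,[-8,0,-15],0],[-0.15,[-8,0,-15],0]]'
python3 - <<'E'
from h import *
p=cam("wrist");i=manip.camera("wrist")[...,::-1];cv2.imwrite("pics/w4.png",i)
d=manip.camera("side")[...,::-1]
r=lambda x:cv2.resize(x,(400,400),interpolation=cv2.INTER_CUBIC)
cv2.imwrite("pics/v4.png",np.hstack([r(i[0:200,220:420]),r(d[170:250,290:370])]))
print(manip.read_state()['wrist_force'])
E
```

```text
clock: 13.6
eef_pos: [509.6, -130.6, 117.3]
eef_rot: [3.142, -0.0, -2.744]
wrist_force: [0.5, 0.4, 0.9]
finger_gap: 39.5
finger_force: 0.0
clock: 14.6
eef_pos: [582.7, -99.9, 267.6]
eef_rot: [-3.142, -0.0, -2.744]
wrist_force: [-0.1, -0.4, 0.1]
finger_gap: 39.9
finger_force: 0.0
[-0.42830131 -0.53998806  0.57769168]
```

View pics/v4.png

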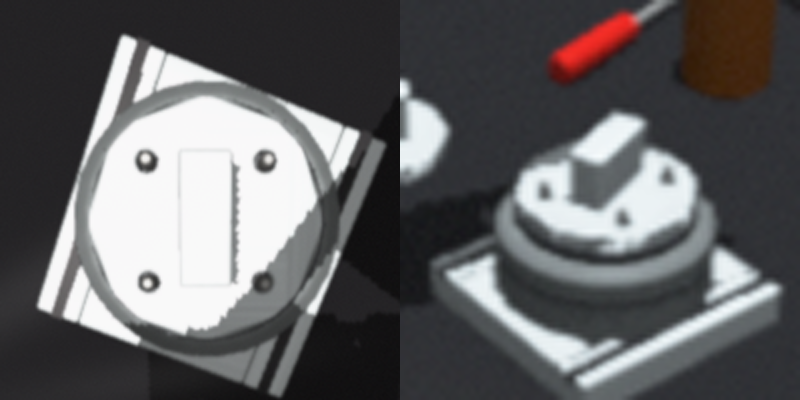

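The left panel shows a stud through each of the four holes, at crop pixels (147,160), (265,160), (148,282) and (264,282). The right panel shows the flange lying flat on the port with the gripper clear of it.

```bash
python3 -c "
from cell import manip
print(manip.sign_off())"
```

```text
the job is handed in; nothing more can be done
None
```

The four-hole flange is seated flush on the largest drum's port with a stud through each hole, released at light contact (a few N) and handed in with about 15 s on the robot's clock; nothing else on the bench was touched.

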